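Make up two travel kits from the mirrored tray

ROBOT

A 6-joint arm with a two-finger parallel gripper is mounted at the origin on the work surface. World frame = base frame: x ahead of the robot, y to its left, z up, the work surface at z = 0. Lengths are in m, angles in rad, forces in N, time in s.
With the tool pointing down it reaches from about 0.25 to 0.8 m from the base axis. Payload 8.5 kg.
Tool frame: the origin (TCP) lies on the mounting face of the last link; the fingertips stand 173 mm ahead of it and the grasp point (between the pads) lies 155 mm ahead of it; x points along the fingers, y is the direction in which the jaws open and shut, and the axes are right-handed (so a half turn about x gives the same grasp; the last joint's range is limited). The gripper opens to 85 mm and grips with 20 to 120 N. Pads are 22 mm wide; open, the fingers measure 114 mm over their backs; the gripper's body (76 mm by 85 mm) begins 54 mm behind the grasp point. The pads swing forward as they close: fully open they stand 13 mm farther back than shut.
Start: joints at [-1.336, 0.238, -0.013, 1.319, 0, 1.571], TCP at [0.122, -0.511, 0.405] pointing down, gripper open.
Joint ranges: [-2.66, 2.66], [-1.03, 1.9], [-1.14, 1.46], [-1.82, 2.27], [-1.45, 1.34], [-3.14, 3.14]. Speed limits (rad/s): [2.22, 2.22, 2.79, 3.14, 3.14, 3.14].

INTERFACE

Orientations are given as a rotation vector (axis times angle).
In Python, from bench import arm gives the robot as it stands. The module is installed in compiled form; this text tells all that it offers. Calls block until the motion is done:
- arm.goto(position, orientation): joint-space move of the TCP to a pose.
- arm.servo_line(position, feed=0.15, frame=None, force_limit=None): straight line of the TCP; frame=None keeps the orientation; feed is the mean speed in m/s. With force_limit (N) it stops when the force on the tool has changed by that much, and returns True; else False.
- arm.movej(angles): joint-space move.
- arm.open_gripper() and arm.close(newtons=None): open the fingers fully, or close them until they stop; newtons is the grip in N (None keeps the last).
- arm.pause(seconds).
- arm.solve_ik(position, orientation): joint angles nearest the present ones, or None.
- arm.capture(name): name is "scene" or "top" or "wrist"; returns a dict with "image" (420x560x3 uint8, red, green, blue), "fx", "fy", "cx", "cy" (pixels), "extrinsics" (4x4, takes a point from camera to world coordinates). Camera axes: x right, y down, z forward; pixel columns grow to the right and rows downward; lengths in m; the calibration is good to about 2 mm. A picture is of the moment at which its call begins. There is no depth.
A pose or a line that the arm cannot do raises arm.PlanningError and nothing moves.
- arm.job_done(): hands the job in, once; it reports no verdict.
Readings, each from a call of its own:
- arm.current_clock(): time.
- arm.current_qpos(): joint angles.
- arm.current_joint_vel(): joint speeds.
- arm.current_joint_efforts(): joint torques, N m.
- arm.current_tcp_pos(): TCP position.
- arm.current_eef_rot(): TCP orientation.
- arm.current_ft_force(): force on the tool from outside, world axes, zero at the start.
- arm.current_torque(): the same for the moment, N m.
- arm.current_width(): finger opening in m.
Only numpy, scipy, OpenCV 4.12 (cv2) and the standard library are available. Lean on these libraries where they do the work, as an engineer would, in place of code of your own. Each camera call takes 0.05 s, during which the arm holds its last target.

TASK

Make up the two kits from the things on the mirrored tray: the tortoiseshell glasses case and the frosted dispenser go in the navy blue tray, the case lying lengthwise on the oblong pad and the dispenser standing on the round one; the nail file and the green hair clip go in the pale wood tray, the file lying lengthwise on the long narrow pad and the clip the right way up and lengthwise on the short one, each centred on its pad. Either end may point either way, the dispenser must stay upright throughout, and the cream clip and the earring dish stay undisturbed where they are.

Things in the scene. Friction and masses are not known exactly. Their poses are not given: they have to be found in the camera images.
- glasses_case: Round-bodied tortoiseshell (mottled brown) glasses case: a tube lying on its side with a flat foot, 125 mm long (its x), 38 mm in diameter and 38 mm high, 70 g; either end may point either way. Origin: centre of its underside, z up. Starts lying on the mirrored tray with its x within about 20 degrees of the world's x. Belongs on the blue kit's oblong pad.
- frosted_dispenser: Frosted pale glass push dispenser standing upright: body 48 mm in diameter up to 48 mm, silver push top, 69 mm high in all, 130 g. Origin: centre of its underside, z up; any yaw. Starts on the mirrored tray. Belongs on the blue kit's round pad.
- nail_file: Steel nail file, 125 mm long (its x), 45 g. Bright handle: its +x half, 16 mm wide, 12 mm thick; dark blade: its -x half, 12 mm wide, 4 mm thick. Origin: middle of its length, on its underside, z up; balances (grip there) 18 mm from it towards the handle. Starts lying on the mirrored tray with its x within about 20 degrees of the world's x. Belongs on the wood kit's long narrow pad.
- green_clip: Green hard silicone claw hair clip, 72 mm long (its x), 26 mm wide (its y) with upright sides, 24 mm high, 25 g. Origin: centre of its underside, z up. Starts lying on the mirrored tray with its x within about 20 degrees of the world's x. Belongs on the wood kit's short pad.
- blue_kit: Navy blue kit tray, fixed, left or right of the mirrored tray, 170 (x) by 190 mm (y), its x within 15 degrees of world x. Floor at 6 mm, 4 mm thick lip to 11 mm. Origin: centre of underside. Light blue pads flush with the floor: oblong, 150 (x) by 64 mm, centre x 0, y +48 mm, for the glasses case; round, 74 mm across, centre x 0, y -47 mm, for the dispenser.
- wood_kit: Pale wood kit tray, fixed, left or right of the mirrored tray, 170 (x) by 190 mm (y), its x within 15 degrees of world x. Floor at 6 mm, 4 mm thick lip to 11 mm. Origin: centre of underside. Dark brown pads flush with the floor: long narrow, 150 (x) by 40 mm, centre x 0, y +48 mm, for the nail file; short, 100 (x) by 52 mm, centre x 0, y -47 mm, for the green clip.
- mirror_tray: Brass-rimmed mirrored tray, fixed, 320 mm (its x) by 340 mm (its y), top face 8 mm above the chest top, rim to 12 mm; about in the middle in front of the robot. Carries the six stock things in two rows of three, in any order. Origin: centre of its underside.
- cream_clip: Cream-coloured claw hair clip, 72 mm long (its x), 26 mm wide (its y) with upright sides, 24 mm high, 25 g. Origin: centre of its underside, z up. Starts lying on the mirrored tray with its x within about 20 degrees of the world's x. Of the same shape as the green one, not wanted: leave it where it lies.
- earring_dish: Small round white ceramic dish holding two silver hoop earrings, 70 mm in diameter, 13 mm high, on the mirrored tray. Origin: centre of its underside. Leave it where it is.
Mind the look-alikes: they are no part of the job. Of the things like the nail_file, leave any that is turquoise; of the rest the larger one is meant.

How it is judged:
At the end, for the whole second after the job is handed in: Each of the four origins within 14 mm of its own pad's centre along the kit's x and y, under 5 mm above the kit's floor, upright within 7 degrees, at rest; case, file and clip along the kit's x within 15 degrees, either way round. Cream clip and earring dish within 20 mm of their start (x of glasses_case in the frame of blue_kit between -0.014 and 0.014 m and y of glasses_case in the frame of blue_kit between 0.034 and 0.062 m and z of each of glasses_case, frosted_dispenser in the frame of blue_kit below 0.011 m and angle between each of glasses_case, frosted_dispenser, nail_file, green_clip's own z axis and vertical below 0.12 rad and linear speed of each of glasses_case, frosted_dispenser, nail_file, green_clip below 0.02 m/s and angular speed of each of glasses_case, frosted_dispenser, nail_file, green_clip below 0.2 rad/s and angle between the x axis of glasses_case and the x axis of blue_kit, either way round below 0.26 rad and x of frosted_dispenser in the frame of blue_kit between -0.014 and 0.014 m and y of frosted_dispenser in the frame of blue_kit between -0.061 and -0.033 m and x of nail_file in the frame of wood_kit between -0.014 and 0.014 m and y of nail_file in the frame of wood_kit between 0.034 and 0.062 m and z of each of nail_file, green_clip in the frame of wood_kit below 0.011 m and angle between the x axis of each of nail_file, green_clip and the x axis of wood_kit, either way round below 0.26 rad and x of green_clip in the frame of wood_kit between -0.014 and 0.014 m and y of green_clip in the frame of wood_kit between -0.061 and -0.033 m and distance of each of cream_clip, earring_dish from where it was at the start of the episode below 0.02 m); the robot touches nothing.
It fails at once if the cream clip is pushed or carried more than 20 mm from its place (distance of cream_clip from where it was at the start of the episode above 0.02 m).
It fails at once if the earring dish is pushed or carried more than 20 mm from its place (distance of earring_dish from where it was at the start of the episode above 0.02 m).
It fails at once if the frosted glass dispenser is tipped more than 35 degrees (angle between frosted_dispenser's own z axis and vertical above 0.61 rad).
It also fails if it takes over 99 s, if anything falls off the work surface, if the arm or the gripper's body presses on something with over 40 N, if the wrist force passes 120 N, or if a joint passes its speed limit or range.

## Working session

There is one attempt and no reset: what is moved stays moved. The work goes in short steps, each a Python script; the robot and the scene stay as the last script left them, time stands still between calls to the robot, and variables do not carry over. Pictures are saved under pics/ and viewed, and the job is handed in when it is done.

```bash
mkdir -p pics; cat > h.py <<'E'
import numpy as np, cv2
from bench import arm
def snap(cam,name):
    c=arm.capture(cam); cv2.imwrite(f'pics/{name}.png',c['image'][:,:,::-1]); np.savez(f'pics/{name}.npz',**c); return c
E
python3 - <<'E'
from h import *
for c in ('scene','top','wrist'):
    d=snap(c,c+'0'); print(c,d['fx'],d['fy'],d['cx'],d['cy']);print(np.round(d['extrinsics'],4))
print(arm.current_clock(),arm.current_tcp_pos(),arm.current_eef_rot())
E
```

```text
scene 415.12453009574637 415.12453009574637 276.82846745775447 212.99339500805115
[[ 0.7147  0.4521 -0.5337  1.0939]
 [ 0.6994 -0.4716  0.5371 -0.6148]
 [-0.0088 -0.7571 -0.6533  0.8231]
 [ 0.      0.      0.      1.    ]]
top 456.32068936869854 456.32068936869854 276.36057348789285 214.11436332705355
[[ 0.0144 -0.9854  0.1696  0.3281]
 [-0.9999 -0.0153 -0.0041  0.015 ]
 [ 0.0066 -0.1695 -0.9855  1.0428]
 [ 0.      0.      0.      1.    ]]
wrist 304.546104767807 304.546104767807 277.8415392646149 210.02756004303063
[[ 0.2326 -0.9363 -0.2632  0.19  ]
 [-0.9726 -0.2244 -0.0614 -0.4937]
 [-0.0016  0.2702 -0.9628  0.3732]
 [ 0.      0.      0.      1.    ]]
0.15 [ 0.1221224  -0.51045657  0.40420604] [ 2.09727596  0.2486136  -2.09754888]
```

View pics/top0.png

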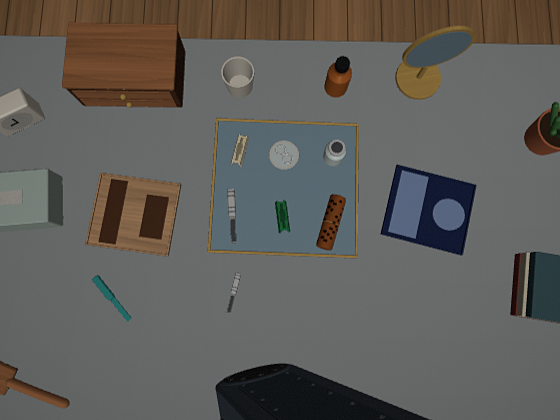

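View pics/scene0.png

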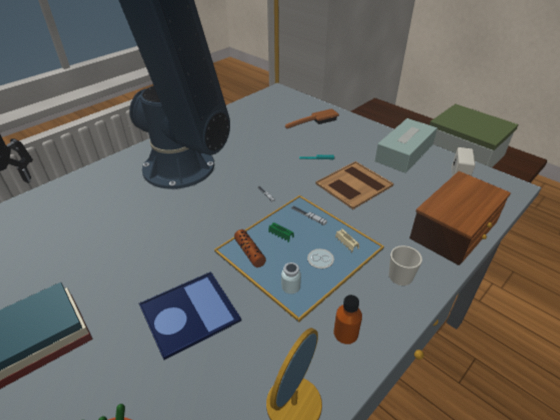

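View pics/wrist0.png

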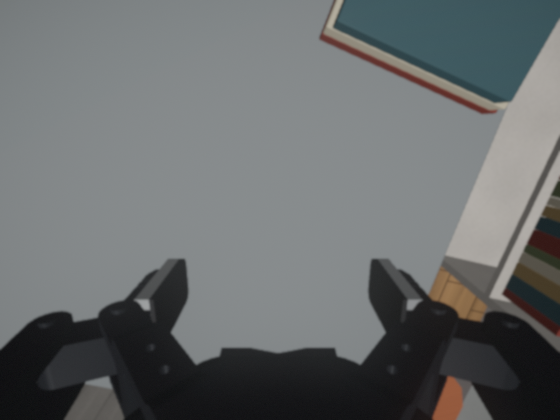

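The top view shows the wood kit on the left at (134,214) and the blue kit on the right at (428,209). On the mirrored tray:

| Thing | Pixel |
|---|---|
| cream clip | (239,150) |
| earring dish | (284,155) |
| dispenser | (335,152) |
| nail file | (232,215) |
| green clip | (283,216) |
| glasses case | (331,222) |

A smaller steel file lies off the tray at (234,293) and a turquoise one at (111,298); both are decoys. Next I'll take wrist views.

```bash
cat >> h.py <<'E'
from scipy.spatial.transform import Rotation as Rn
def ori(phi):
    c,s=np.cos(phi),np.sin(phi)
    return Rn.from_matrix(np.array([[0,c,s],[0,s,-c],[-1,0,0]],float)).as_rotvec()
E
python3 - <<'E'
from h import *
R=Rn.from_rotvec(arm.current_eef_rot()).as_matrix();print(R.round(3))
phi=np.arctan2(R[1,1],R[0,1]);print(phi)
o=[ori(np.pi/2),ori(-np.pi/2)]
for q in o: print(arm.solve_ik([0.4,-.15,.42],q))
best=min(o,key=lambda q:abs((arm.solve_ik([0.4,-.15,.42],q) if arm.solve_ik([0.4,-.15,.42],q) is not None else np.ones(6)*99)[5]))
arm.goto([0.38,-.15,.42],best); d=snap('wrist','w1'); print(d['extrinsics'].round(3)); print(arm.current_clock())
arm.goto([0.38,.15,.42],best); d=snap('wrist','w2'); print(d['extrinsics'].round(3)); print(arm.current_clock(),best, arm.current_tcp_pos(), arm.current_qpos())
E
```

```text
[[-0.     0.233 -0.973]
 [ 0.001 -0.973 -0.233]
 [-1.    -0.001 -0.   ]]
-1.335997376423918
[-0.35877067  0.06501323 -0.18573567  1.32004743  0.         -0.35877067]
[-0.35877067  0.06501323 -0.18573567  1.32004743  0.          2.78282198]
[[ 0.002  0.963  0.271  0.313]
 [ 1.    -0.002 -0.    -0.149]
 [ 0.     0.271 -0.963  0.389]
 [ 0.     0.     0.     1.   ]]
1.9
[[ 0.001  0.963  0.271  0.313]
 [ 1.    -0.001 -0.     0.15 ]
 [ 0.     0.271 -0.963  0.389]
 [ 0.     0.     0.     1.   ]]
3.1 [ 4.80917673e-17  1.57079633e+00 -4.80917673e-17] [0.38032194 0.14914448 0.41998472] [ 3.73811473e-01  3.26656718e-02 -2.20440575e-01  1.31773144e+00
 -2.68831411e-04  3.75150307e-01]
```

```bash
python3 - <<'E'
import cv2
for n in ('w1','w2'):
    a=cv2.imread(f'pics/{n}.png'); cv2.imwrite(f'pics/{n}b.png',cv2.resize(a,(800,600),interpolation=cv2.INTER_CUBIC))
E
```

```text
(no output)
```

View pics/w1b.png

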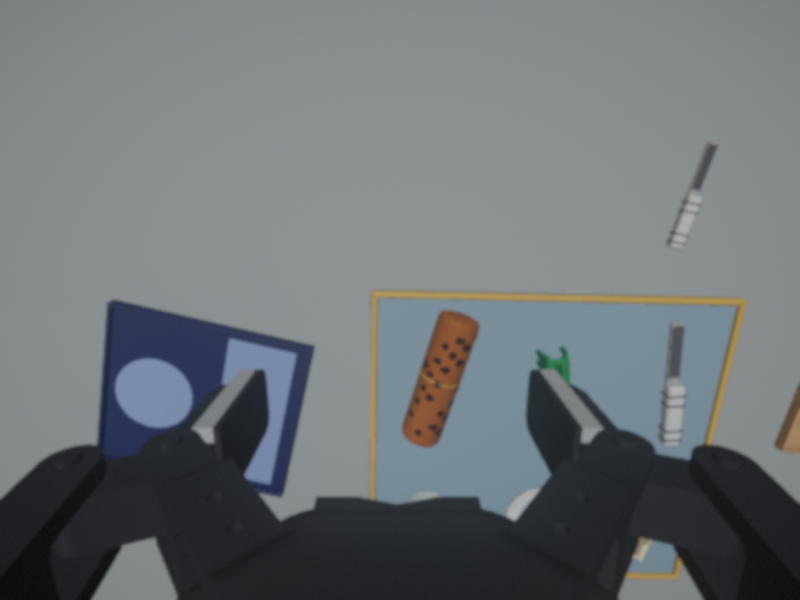

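View pics/w2b.png

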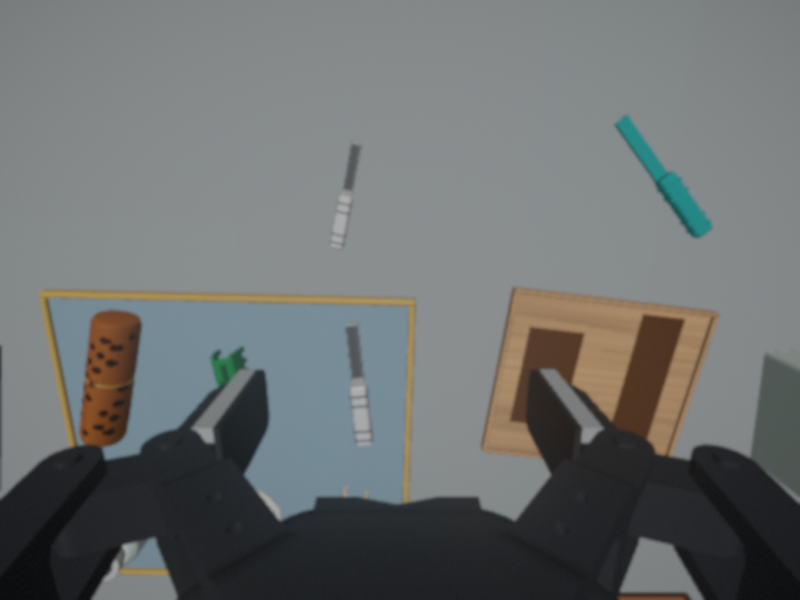

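The wrist views show the file, the case, both kits' pads and the small decoy file. The fingers hide the green clip and the dispenser. I'll work out positions by hand-picked features and colour masks, starting with zoomed top crops.

```bash
python3 - <<'E'
import cv2
a=cv2.imread('pics/top0.png')
cv2.imwrite('pics/t_tray.png',cv2.resize(a[110:265,200:370],None,fx=3.8,fy=3.8,interpolation=cv2.INTER_CUBIC))
b=cv2.resize(a[155:265,75:195],None,fx=3.2,fy=3.2,interpolation=cv2.INTER_CUBIC);c=cv2.resize(a[155:265,370:490],None,fx=3.2,fy=3.2,interpolation=cv2.INTER_CUBIC)
cv2.imwrite('pics/t_kits.png',cv2.hconcat([b,c]))
E
```

```text
(no output)
```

View pics/t_tray.png

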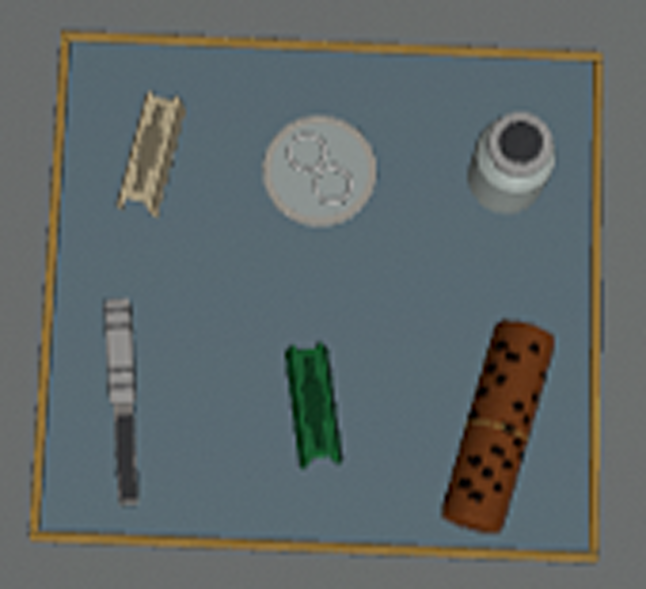

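View pics/t_kits.png

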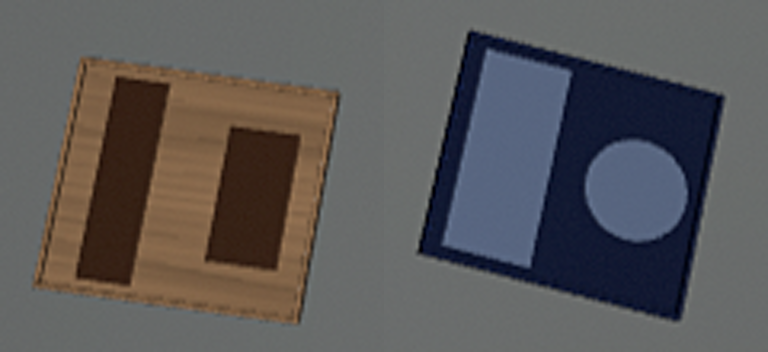

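The top crops give clean outlines. Dispenser top is at crop (521,140) and green clip centre at about (314,405). Next is one wrist view placed farther ahead, to triangulate the clip and the dispenser.

```bash
python3 - <<'E'
from h import *
o=ori(np.pi/2)
arm.goto([0.56,-.04,.42],o); d=snap('wrist','w3'); print(d['extrinsics'].round(3)); print(arm.current_clock())
cv2.imwrite('pics/w3b.png',cv2.resize(d['image'][:,:,::-1],(800,600),interpolation=cv2.INTER_CUBIC))
a=cv2.imread('pics/scene0.png')[180:320,200:400]
cv2.imwrite('pics/s_tray.png',cv2.resize(a,None,fx=4,fy=4,interpolation=cv2.INTER_CUBIC))
E
```

```text
[[ 0.     0.963  0.27   0.492]
 [ 1.    -0.     0.001 -0.039]
 [ 0.001  0.27  -0.963  0.389]
 [ 0.     0.     0.     1.   ]]
4.175
```

View pics/w3b.png

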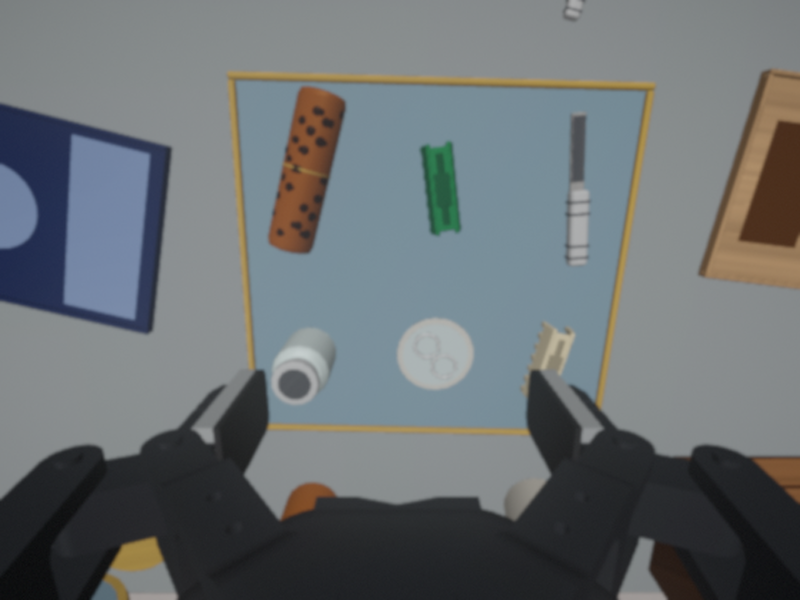

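View pics/s_tray.png

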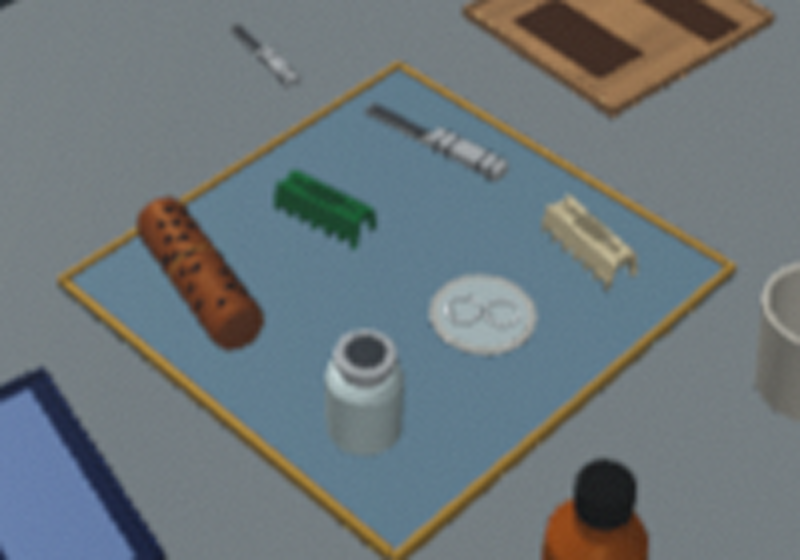

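w3 shows everything clearly. The key pixels are dispenser top (294,385), green clip centre (442,189), file from (578,114) to (577,264), and case band (306,170). Now I'll triangulate.

```bash
cat > tri.py <<'E'
import numpy as np
from scipy.optimize import least_squares
V={n:dict(np.load(f'pics/{f}.npz')) for n,f in dict(T='top0',K='top0',S='scene0',A='w1',B='w2',C='w3').items()}
def raw(n,u,v):
    if n=='T': s,ox,oy=3.8,200,110
    elif n=='K':
        s,ox,oy=3.2,75,155
        if u>384: u-=384; ox=370
    elif n=='S': s,ox,oy=4,200,180
    else: s,ox,oy=800/560,0,0
    return np.array([(u+.5)/s-.5+ox,(v+.5)/s-.5+oy])
def proj(n,P):
    c=V[n]; E=c['extrinsics']; p=E[:3,:3].T@(np.asarray(P)-E[:3,3]); return np.array([c['fx']*p[0]/p[2]+c['cx'],c['fy']*p[1]/p[2]+c['cy']])
def depthw(n): return 1.04/456 if n in'TK' else (0.9/415 if n=='S' else .38/304)
def tri(obs):
    f=lambda P:np.concatenate([(proj(n,P)-raw(n,*o))*depthw(n) for n,o in obs.items()])
    r=least_squares(f,[.45,0,.02]); return r.x, np.abs(r.fun).max()*1e3
def onplane(n,uv,z):
    c=V[n];E=c['extrinsics'];r=raw(n,*uv);d=E[:3,:3]@np.array([(r[0]-c['cx'])/c['fx'],(r[1]-c['cy'])/c['fy'],1]);t=(z-E[2,3])/d[2];return E[:3,3]+t*d
E
python3 - <<'E'
from tri import *
np.set_printoptions(suppress=True,precision=4)
F={'disp top':dict(T=(521,140),C=(294,385),S=(366,350)),
'file tip':dict(T=(129,503),C=(578,114),B=(351,324),A=(677,325),S=(370,109)),
'file end':dict(T=(117,300),C=(577,264),B=(364,444),A=(671,444)),
'clip near':dict(T=(322,465),C=(436,146)),'clip far':dict(T=(305,346),C=(447,233)),
'case near':dict(T=(473,524),C=(322,90)),'case far':dict(T=(525,328),C=(291,248)),'band':dict(T=(500,427),C=(306,170)),
'bl far+y':dict(K=(485,50),C=(135,320)),'bl far-y':dict(K=(572,71),C=(63,303)),'bl near-y':dict(K=(533,268),C=(72,134),A=(228,338)),'bl near+y':dict(K=(442,243),C=(151,154),A=(298,350)),'circ':dict(K=(636,191),A=(153,392)),
'wl near-y':dict(K=(131,285),B=(642,315)),'wl near+y':dict(K=(77,277),B=(684,320)),
'ws near-y':dict(K=(276,269),B=(530,328),C=(779,121)),'ws near+y':dict(K=(206,262),B=(583,334)),'ws far-y':dict(K=(299,135),B=(512,421),C=(739,240)),
'dish':dict(T=(320,171),C=(435,353)),'cream c':dict(T=(153,154)),}
for k,o in F.items():
    p,e=tri(o); print(k,p,'err mm %.1f'%e)
K={'wl':[(116,78),(169,84),(131,285),(77,277)],'ws':[(232,127),(299,135),(276,269),(206,262)],'bl':[(485,50),(572,71),(533,268),(442,243)],'bc':[(636,191)]}
for k,l in K.items():
    P=np.array([onplane('K',q,.006) for q in l]); print(k,P.mean(0)); 
    if len(P)>1: d=P[0]+P[1]-P[2]-P[3]; print('  ang',np.degrees(np.arctan2(d[1],d[0])),[np.linalg.norm(P[i]-P[(i+1)%4]).round(3) for i in range(4)])
E
```

```text
disp top [ 0.648  -0.1198  0.078 ] err mm 0.6
file tip [0.442  0.1075 0.0098] err mm 1.9
file end [0.5632 0.1174 0.0181] err mm 0.7
clip near [ 0.4659 -0.0072  0.0058] err mm 1.1
clip far [0.5365 0.0034 0.0178] err mm 0.6
case near [ 0.4284 -0.0957  0.0313] err mm 0.8
case far [ 0.5502 -0.1305  0.0134] err mm 0.2
band [ 0.4863 -0.112   0.0276] err mm 1.1
bl far+y [ 0.6167 -0.2807  0.007 ] err mm 1.3
bl far-y [ 0.6014 -0.3443  0.0061] err mm 0.6
bl near-y [ 0.4568 -0.3103  0.0022] err mm 1.4
bl near+y [ 0.4722 -0.2462  0.0009] err mm 1.4
circ [ 0.5121 -0.3865  0.0071] err mm 0.1
wl near-y [0.4324 0.3727 0.0127] err mm 0.4
wl near+y [0.4373 0.4113 0.0129] err mm 0.3
ws near-y [0.4466 0.2731 0.0076] err mm 1.2
ws near+y [0.4488 0.3191 0.0179] err mm 0.6
ws far-y [0.5442 0.2627 0.0063] err mm 1.1
dish [ 0.6429 -0.0046  0.0266] err mm 0.1
cream c [0.6424 0.0949 0.0564] err mm 0.0
wl [0.5084 0.3864 0.006 ]
  ang -6.50219465897991 [np.float64(0.039), np.float64(0.148), np.float64(0.039), np.float64(0.147)]
ws [0.4968 0.2923 0.006 ]
  ang -6.8014766039208805 [np.float64(0.049), np.float64(0.098), np.float64(0.05), np.float64(0.099)]
bl [ 0.5359 -0.2953  0.006 ]
  ang -13.533756688715545 [np.float64(0.065), np.float64(0.15), np.float64(0.067), np.float64(0.148)]
bc [ 0.5122 -0.3869  0.006 ]
```

The heights agree with the text: dispenser top at 0.078, floors near 0.006. I'll cross-check the horizontal positions per view at those heights.

```bash
python3 - <<'E'
from tri import *
np.set_printoptions(suppress=True,precision=4)
def q(name,z,**o):
    for n,l in o.items():
        P=[onplane(n,u,z)[:2] for u in l]; P=np.array(P); d=P[1]-P[0]; print(name,n,P.mean(0),'L %.3f ang %.1f'%(np.linalg.norm(d),np.degrees(np.arctan2(d[1],d[0]))))
q('clip',.032,T=[(322,465),(305.5,346)],C=[(436,146),(447,233)])
q('case',.027,T=[(473,528),(525,325)],C=[(322,90),(291,250)],S=[(160,200),(240,335)])
q('file',.016,T=[(129,503),(117,300)],C=[(578,114),(577,264)],B=[(351,324),(364,444)],A=[(677,325),(671,444)])
q('smallfile',.006,C=[(0,0),(1,1)],A=[(712,144),(676,247)],B=[(355,145),(337,247)])
q('disp',.077,T=[(521,140)]*2,C=[(294,385)]*2,S=[(366,350)]*2)
q('cream',.032,T=[(137,207),(168,98)],C=[(535,385),(556,328)])
q('dish',.02,T=[(320,171)]*2,C=[(435,353)]*2)
E
```

```text
clip T [ 0.4974 -0.0024] L 0.072 ang 8.5
clip C [ 0.5017 -0.0031] L 0.068 ang 9.0
case T [ 0.4878 -0.1127] L 0.126 ang -14.5
case C [ 0.4888 -0.1116] L 0.127 ang -14.5
case S [ 0.4843 -0.1083] L 0.141 ang -20.4
file T [0.5012 0.1119] L 0.124 ang 5.1
file C [0.5036 0.1117] L 0.122 ang 6.0
file B [0.5023 0.1129] L 0.125 ang 4.2
file A [0.503  0.1115] L 0.124 ang 7.1
smallfile C [ 0.361  -0.3423] L 0.001 ang 42.0
smallfile A [0.329  0.1047] L 0.087 ang -10.0
smallfile B [0.3292 0.1061] L 0.087 ang -12.1
disp T [ 0.6478 -0.12  ] L 0.000 ang 0.0
disp C [ 0.6491 -0.1199] L 0.000 ang 0.0
disp S [ 0.6475 -0.1192] L 0.000 ang 0.0
cream T [0.6513 0.0971] L 0.071 ang -13.7
cream C [0.6447 0.0926] L 0.056 ang 166.0
dish T [ 0.6449 -0.0047] L 0.000 ang 0.0
dish C [ 0.6457 -0.004 ] L 0.000 ang 0.0
```

The views agree within about 2–3 mm. I'll start with the case.

```bash
cat >> h.py <<'E'
r=np.radians
def st(m): print(m,'t',round(arm.current_clock(),2),'w',round(arm.current_width(),4),'tcp',np.round(arm.current_tcp_pos(),4),'F',np.round(arm.current_ft_force(),1))
def pick(x,y,yaw,z,N=30,up=.33,hi=.30):
    arm.open_gripper() if arm.current_width()<.08 else None
    o=ori(r(yaw)+np.pi/2)
    arm.goto([x,y,hi],o); st('above')
    hit=arm.servo_line([x,y,z],feed=.15,force_limit=15); st(f'down {hit}')
    if hit: raise SystemExit
    arm.close(N); st('closed')
    arm.servo_line([x,y,up],feed=.2); st('lifted')
def place(x,y,yaw,z,up=.33):
    o=ori(r(yaw)+np.pi/2)
    arm.goto([x,y,z+.07],o); st('above')
    hit=arm.servo_line([x,y,z],feed=.08,force_limit=8); st(f'down {hit}')
    arm.open_gripper(); st('open')
    arm.servo_line([x,y,up],feed=.2); st('up')
E
python3 - <<'E'
from h import *
pick(.488,-.112,-14.5,.188)
d=snap('wrist','c1')
E
```

```text
above t 4.85 w 0.0853 tcp [ 0.4888 -0.1113  0.3014] F [ 1.9  0.8 -0.1]
down False t 5.75 w 0.0854 tcp [ 0.4888 -0.1119  0.1888] F [0.3 0.7 0.5]
closed t 6.26 w 0.037 tcp [ 0.4881 -0.1121  0.1887] F [-0.8  0.7  6.9]
lifted t 7.12 w 0.0372 tcp [ 0.4876 -0.1119  0.329 ] F [ 0.1  0.3 -1. ]
```

View pics/c1.png

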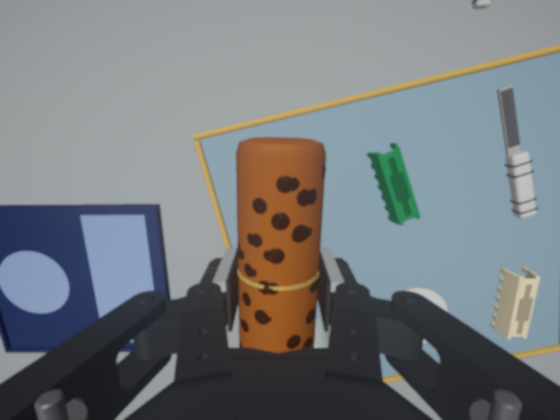

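The case is held straight between the pads, with its band at (280,283) near the grip centre. Now I'll place it.

```bash
python3 - <<'E'
from h import *
place(.5359,-.2953,-13.9,.1872)
d=snap('wrist','c2')
pick(.648,-.120,0,.195,N=30,up=.33)
snap('wrist','d1')
E
```

```text
above t 7.99 w 0.0367 tcp [ 0.5356 -0.2945  0.257 ] F [ 0.6  0.1 -1. ]
down True t 8.86 w 0.0367 tcp [ 0.5355 -0.2948  0.1867] F [-1.4  0.5  5.8]
open t 9.39 w 0.0851 tcp [ 0.535  -0.2946  0.1856] F [ 0.  -0.4  0.2]
up t 10.27 w 0.0858 tcp [ 0.5356 -0.2951  0.3289] F [-0.3 -0.2 -0. ]
above t 11.17 w 0.0855 tcp [ 0.6476 -0.1207  0.2997] F [-0. -0. -1.]
down False t 12.02 w 0.0853 tcp [ 0.6483 -0.1206  0.196 ] F [-0.2 -0.2  0.1]
closed t 12.46 w 0.0471 tcp [ 0.6482 -0.12    0.196 ] F [-0.7 -0.5  7. ]
lifted t 13.28 w 0.0469 tcp [ 0.6477 -0.1199  0.3287] F [-0.4  0.7 -2. ]
```

View pics/c2.png

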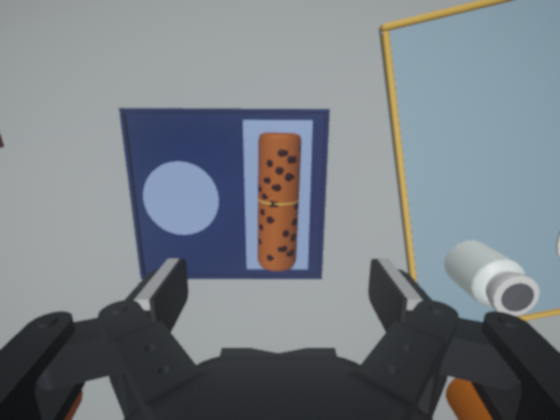

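View pics/d1.png

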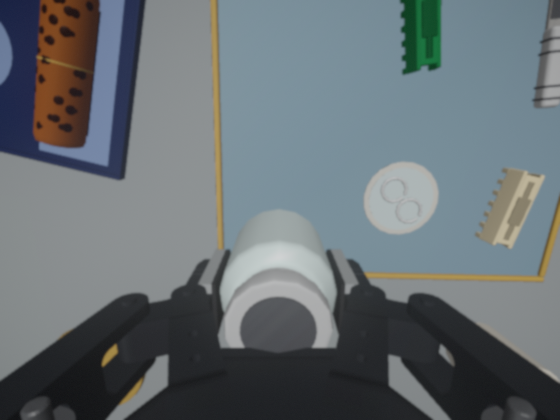

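The case lies centred on the oblong pad (band (279,203), pad from (243,121) to (312,270)). The dispenser is upright in the grip. Next I'll place it, probe the tip height on bare mirror, and pick the clip.

```bash
python3 - <<'E'
from h import *
place(.5122,-.3869,-13.9,.1945)
snap('wrist','d2')
pick(.4995,-.003,8.7,.184,N=25)
snap('wrist','g1')
E
```

```text
above t 14.51 w 0.0471 tcp [ 0.5129 -0.3862  0.2647] F [ 0.4  0.3 -1.3]
down True t 15.37 w 0.0473 tcp [ 0.5118 -0.3864  0.194 ] F [0.  1.1 5.5]
open t 15.83 w 0.0854 tcp [ 0.5114 -0.3861  0.1927] F [-0.2  0.2  0.2]
up t 16.67 w 0.0852 tcp [ 0.5119 -0.3867  0.3289] F [ 0.2 -0.9 -1. ]
above t 18.15 w 0.0855 tcp [ 0.5    -0.0037  0.3001] F [ 0.3 -0.3  0.3]
down False t 19.07 w 0.085 tcp [ 0.4999 -0.0032  0.1846] F [-0.3  0.3  0.6]
closed t 19.65 w 0.0257 tcp [ 0.4996 -0.003   0.1844] F [-1.5  0.9  5.4]
lifted t 20.53 w 0.0252 tcp [ 0.4991 -0.003   0.329 ] F [ 0.   0.3 -1.1]
```

View pics/d2.png

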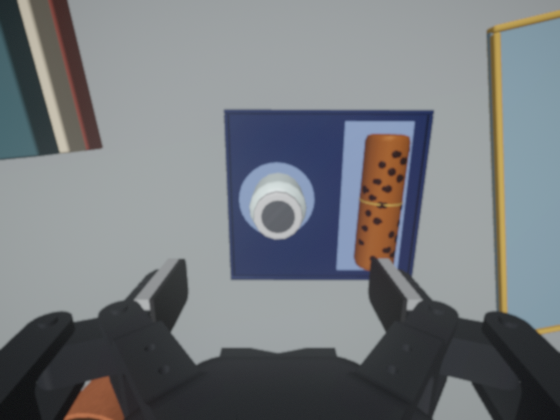

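View pics/g1.png

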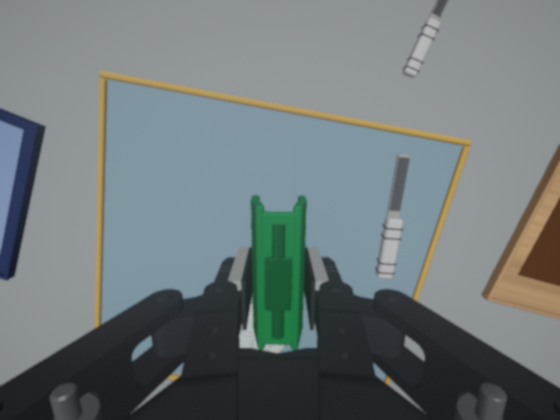

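The dispenser stands upright on the round pad, with its top at (278,215) and the pad at (277,200). The clip is held straight. I'll place the clip, then pick the file.

```bash
python3 - <<'E'
from h import *
place(.4968,.2923,-6.7,.183)
snap('wrist','g2')
pick(.5204,.1137,5.3,.1835,N=30)
snap('wrist','f1')
E
```

```text
above t 21.75 w 0.0253 tcp [0.497  0.2916 0.2529] F [ 0.  0. -1.]
down True t 22.62 w 0.0259 tcp [0.4964 0.2918 0.1824] F [-0.5 -1.2  5.9]
open t 23.24 w 0.0854 tcp [0.496  0.2916 0.1815] F [0.5 0.2 0.4]
up t 24.13 w 0.0855 tcp [0.4965 0.2921 0.329 ] F [-0.1  0.2 -1.1]
above t 24.94 w 0.0855 tcp [0.5205 0.1139 0.2996] F [ 0.2  1.  -0.2]
down False t 25.87 w 0.0854 tcp [0.5208 0.1142 0.1842] F [-0.1 -0.7  0.1]
closed t 26.5 w 0.0151 tcp [0.5205 0.1137 0.1838] F [-1.  -0.9  4.7]
lifted t 27.38 w 0.0149 tcp [0.52   0.1136 0.3289] F [-0.   0.9 -0.8]
```

View pics/g2.png

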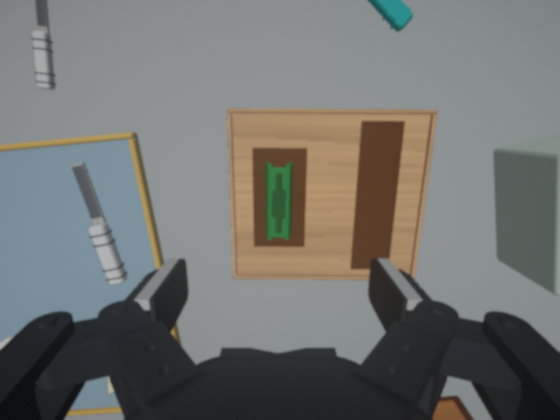

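View pics/f1.png

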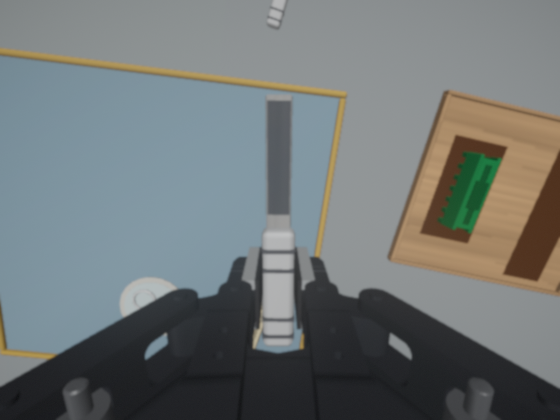

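The clip is centred on the short pad at (279,202), right way up. The file is held by its handle and level. I'll place it with the grip point 18 mm ahead of the pad centre.

```bash
python3 - <<'E'
from h import *
place(.5263,.3843,-6.7,.1825)
snap('wrist','f2')
arm.goto([.38,-.15,.42],ori(np.pi/2)); a=snap('wrist','e1')
arm.movej([-1.336, 0.238, -0.013, 1.319, 0, 0.235]); snap('top','e2'); st('end')
E
python3 -c "
import cv2
a=cv2.imread('pics/e2.png')[110:270,70:490];cv2.imwrite('pics/e2b.png',cv2.resize(a,None,fx=1.9,fy=1.9,interpolation=2))"
```

```text
above t 28.52 w 0.0152 tcp [0.5265 0.3835 0.2524] F [-0.1 -0.  -0.9]
down True t 29.39 w 0.0151 tcp [0.5259 0.3838 0.1818] F [-0.8 -0.9  6.6]
open t 30.07 w 0.0855 tcp [0.5255 0.3836 0.1807] F [ 0.3 -0.2 -0.6]
up t 30.98 w 0.0854 tcp [0.526  0.3841 0.3289] F [ 0.1  0.3 -0.2]
end t 34.77 w 0.0855 tcp [ 0.1231 -0.5103  0.4052] F [-0.4 -0.1  0.4]
```

View pics/f2.png

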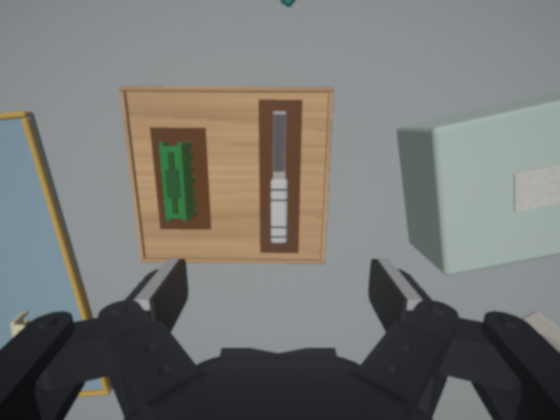

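View pics/e2b.png

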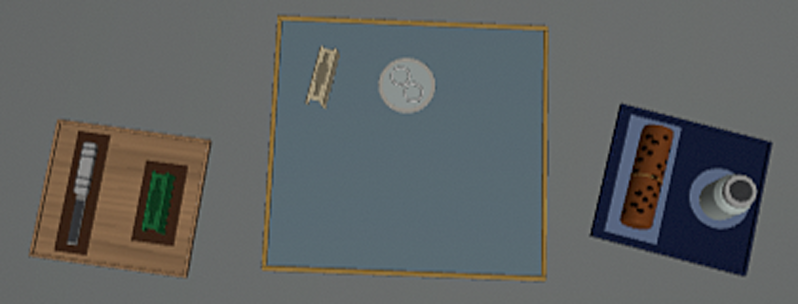

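All four things are on their pads. The file spans rows 111–243 on a pad spanning rows 100–253. The cream clip and dish look unmoved. One numeric check before handing in.

```bash
python3 - <<'E'
from tri import *
np.set_printoptions(suppress=True,precision=4)
import cv2
def w(u,z):
    V['K2']=V['T']; c=V['T'];E=c['extrinsics'];r=np.array([(u[0]+.5)/1.9-.5+70,(u[1]+.5)/1.9-.5+110]);d=E[:3,:3]@np.array([(r[0]-c['cx'])/c['fx'],(r[1]-c['cy'])/c['fy'],1]);return (E[:3,3]+(z-E[2,3])/d[2]*d)[:2]
print('disp',w((741,190),.075),'want .5122 -.3869')
print('case band',w((646,176),.040),'want .5359 -.2953')
print('clip',w((158,202),.03),'want .4968 .2923')
print('file',(w((72,245),.010)+w((89,142),.018))/2,'want .5084 .3864')
a=cv2.imread('pics/top0.png').astype(int);b=cv2.imread('pics/e2.png').astype(int)
print('diff cream',np.abs(a-b)[130:170,228:252].mean(),'dish',np.abs(a-b)[138:172,266:302].mean(),'bare',np.abs(a-b)[270:290,260:300].mean())
from h import *
arm.job_done()
E
```

```text
disp [ 0.5104 -0.3853] want .5122 -.3869
case band [ 0.5321 -0.2882] want .5359 -.2953
clip [0.4937 0.288 ] want .4968 .2923
file [0.5056 0.3859] want .5084 .3864
diff cream 0.90625 dish 0.9746732026143791 bare 0.9008333333333334
the job is handed in; nothing more can be done
```

I made up both kits and handed the job in at about 35 s on the robot's clock; the hand-in reports no verdict. The glasses case and dispenser are in the navy tray, and the steel nail file and green clip are in the wood tray. I left the smaller steel file and the turquoise one alone.

- **Placement:** in the last overhead picture all four things measured within 14 mm of their pad centres. The offsets were about 2 mm for the dispenser, 3 mm for the file, 5 mm for the clip and 8 mm for the case. The case figure is high because I measured its band, the top of a round body, in one oblique view. The closer wrist picture shows the case centred on its pad and along it.
- **Dispenser:** it was gripped and carried upright, and stands upright in the pictures after placing.
- **Cream clip and earring dish:** comparing the first and last overhead pictures showed only camera noise around both, so neither was disturbed.
- **Disagreements:** the hand-picked heights of the low things (the clip ends and pad corners) scattered by up to about 15 mm between views. For those I used the stated heights, and contact at placing agreed with them to about 1 mm.

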